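Slide the copper blank out past the ledge's end for sawing

ROBOT

A 6-joint arm with a two-finger parallel gripper is mounted at the origin on the work surface. World frame = base frame: x ahead of the robot, y to its left, z up, the work surface at z = 0. Lengths are in m, angles in degrees, forces in N, time in s.
With the tool pointing down it reaches from about 0.4 to 0.825 m from the base axis. Payload 7 kg.
Tool frame: the origin (TCP) lies at the very end of the fingers, on their centre line; the grasp point (between the pads) lies 19 mm behind it (ctrl.pinch_z is the distance from the TCP to the grasp point, in m); z points along the fingers, x is the direction in which the jaws open and shut, and the axes are right-handed (so a half turn about z gives the same grasp; the last joint's range is limited). The gripper opens to 88 mm and grips with 3 to 60 N. Pads are 19 mm wide; open, the fingers measure 130 mm over their backs; the gripper's body (78 mm by 193 mm) begins 47 mm behind the grasp point.
Start: joints at [-55.399, 20.546, 0.682, 0, -70.136, -16.507], TCP at [0.21, -0.642, 0.227] pointing down, gripper open.
Joint ranges: [-176.03, 176.03], [-82.01, 121.73], [-58.28, 71.71], [-173.87, 95.51], [-174.79, -0.11], [-173.66, 173.66]. Speed limits (degrees/s): [136.94, 136.94, 172.46, 180, 180, 180].

INTERFACE

Orientations are given as [roll, pitch, yaw] about the fixed x, y, z axes, in that order (R = Rz(yaw) Ry(pitch) Rx(roll)).
In Python, from plant import ctrl gives the robot as it stands.
- The arm moves only by the tool carry_out, never from a script. Its argument "increments" is a list of rows, each a list of 7 numbers: the turn, a rotation vector about the world's x, y, z in degrees, then the shift along the world's x, y, z in mm, then the closure, from 0 (fully open) to 1 (shut). In form: [[ax, ay, az, dx, dy, dz, grip], ...]. A call has 1 to 20 rows; each row is the pose to reach, as a shift and turn from the pose commanded when the call began; what a row does not reach only later rows make up. A row lasts 1/8 s, in which the tool goes at most 62.5 mm and 10.7 degrees, less where a joint would pass 70% of its speed; a pose out of reach is approached as far as the arm can. A call with a gripper value outside its range is refused whole. The fingers move at their own pace and stop on an object; the grip force is fixed at half the most. Time passes only in rows, so rows that repeat a pose let the fingers close. It gives the time, the measured TCP pose, the force and the opening at its end, in the units of the state.
- ctrl.get_obs(): the state, without advancing time (a new reading comes with each control period).
- ctrl.snapshot(name): name is "scene" or "top" or "wrist"; returns a dict with "pixels" (420x560x3 uint8, blue, green, red), "intrinsics" (3x3 intrinsics, pixels), "rvec" (rotation vector, rad) and "tvec" (3), from world to camera coordinates, as OpenCV has them; the wrist camera has in their place "hand_eye" (4x4, takes a point from camera to tool coordinates, whose origin is the TCP and whose axes are the tool frame's). Camera axes: x right, y down, z forward; pixel columns grow to the right and rows downward; lengths in m; the calibration is good to about 2 mm. A picture is of the moment at which its call begins: read the wrist's pose just before it. There is no depth.
- ctrl.close_job(): hands the job in, once; it reports no verdict.
Trained networks look in a picture, given as the dict that the camera call returned (one of the last four; its "shot" number tells which), for a name from the list of things; names that differ only in an ending like _2 or _b are one class to them, and where a whole thing is asked for, a point or a joint stands for the part that bears it (a point fixed in the world has none). Each returns a list of dicts, best first, with "confidence" (0 to 1); they miss things now and then, are a little off and sometimes report something else, mostly with a low value. They report only what shows in the picture. A call takes as long as a camera call. They do not tell look-alikes from the thing itself.
- ctrl.search_frame(picture, label): "centre" ([x, y, z] in m, in world coordinates, good to about 4 mm: the middle of the surface that is visible of it).
- ctrl.outline_of(picture, label): "pixels" (420x560 bool, what is visible of it).
The state is a dict: "clock": time; "joint_pos": joint angles; "qvel": joint speeds; "tau": joint torques, N m; "tool_pos": TCP position; "orientation": TCP orientation; "force": force on the tool from outside, world axes, zero at the start; "moment": the same for the moment, N m; "opening": finger opening in m.
Only numpy, scipy, OpenCV 4.12 (cv2) and the standard library are available. Lean on these libraries where they do the work, as an engineer would, in place of code of your own. Each camera call takes 0.05 s, during which the arm holds its last target. There are 200 camera calls.

TASK

With the fingertips, push the copper blank along the ledge and out over the ledge's nearer end until its whole blue end hangs out and the ledge's end lies under the white tape, ready for sawing: no bare copper may hang out. Leave it lying flat, straight along the ledge and within the ledge's width; never pinch, lift or tip it, and leave the steel blank and everything else on the bench where they are.

Things in the scene. Friction and masses are not known exactly. Their poses are not given: they have to be found in the camera images.
- ledge: fixed riser: a flat light grey board on two plywood feet, 170 mm (x) by 560 mm (y), its flat top 60 mm above the bench, no rims, both ends open. Origin at bench height below its centre; own y runs along its length, own x across it (away from the robot), z up. Its place and yaw vary.
- ledge_left_end (a point): middle of the top edge at the ledge's left end (own +y): 280 mm from its centre along own y, 60 mm above the bench
- ledge_right_end (a point): middle of the top edge at the ledge's right end (own -y): 280 mm from its centre along own y, 60 mm above the bench
- copper_blank: loose copper sheet blank, 100 mm (x) by 170 mm (y) by 5 mm thick, about 0.7 kg, flat on one half of the ledge (left or right varies), its length roughly along the ledge. From each end: 30 mm dyed dark blue, then 25 mm white tape, then 60 mm bare copper in the middle. Its outer end starts 10 to 55 mm inside the nearer ledge end. Origin at the centre of its underside; own y along its length, z up.
- steel_blank: loose dark grey steel blank of the same size and markings, about 0.66 kg, on the other half of the ledge; at least 95 mm of bare ledge lie between the two blanks. Origin at the centre of its underside; own y along its length, z up.
- paint_tin: green paint tin, 74 mm across, 90 mm high, upright on the bench beyond the ledge; origin at the centre of its underside
- glue_bottle: white glue bottle with orange cap, 48 mm across, 120 mm high, upright on the bench beyond the ledge; origin at the centre of its underside
- screwdriver: screwdriver with yellow handle, lying on the bench in front of (robot side of) the ledge; origin under its middle
- tape_roll: white roll of tape, 64 mm across, 25 mm high, lying flat on the bench in front of the ledge; origin at the centre of its underside
- hammer: hammer with wooden handle, 250 mm long, lying on the bench to the right; origin under its middle
- mug: blue mug, 80 mm across, 90 mm high, standing on the bench beyond the ledge; origin at the centre of its underside
- wood_offcut: pale wood offcut, 60 x 110 x 40 mm, on the bench beyond the ledge; origin at the centre of its underside
Mind the look-alikes: they are no part of the job. Leave any brown or yellow look-alike of the copper_blank alone.

How it is judged:
By the outcome, as a careful person would: the job done as asked, in the order asked, and still so for the second after the job is handed in, with the robot touching nothing.
It also fails if it takes over 38 s, if anything falls off the work surface, if the arm or the gripper's body presses on something with over 40 N, if the wrist force passes 120 N, or if a joint passes its speed limit or range.

## Working session

There is one attempt and no reset: what is moved stays moved. The work goes in short steps, Python scripts to look and compute and a tool call to move; the robot and the scene stay as the last step left them, time stands still between calls to the robot, and variables do not carry over. Pictures are saved under pics/ and viewed, about 8 in all and at most 12, crops included, and the job is handed in when it is done.

Besides the shell and the picture viewer there is one more tool, called after "Emit:" as name(argument=value, ...), one argument or row to a line, values as JSON. carry_out: Moves the arm, as the interface text tells. Its arguments: {"type":"object","properties":{"increments":{"type":"array"}},"required":["increments"]}

```bash
mkdir -p pics; ls; cat > h.py <<'E'
import numpy as np, cv2
from plant import ctrl
def px2w(s,uv,z):
    K=np.array(s["intrinsics"]);R=cv2.Rodrigues(np.array(s["rvec"],float))[0];t=np.array(s["tvec"],float).ravel()
    uv=np.atleast_2d(np.array(uv,float)); d=(R.T@np.linalg.inv(K)@np.c_[uv,np.ones(len(uv))].T).T
    c=-R.T@t; return c+d*((z-c[2])/d[:,2])[:,None]
def w2px(s,p): return cv2.projectPoints(np.atleast_2d(np.array(p,float)),np.array(s["rvec"],float),np.array(s["tvec"],float),np.array(s["intrinsics"],float),None)[0].reshape(-1,2)
E
python3 - <<'E'
from h import *
o=ctrl.get_obs();print(o["clock"],o["tool_pos"],o["orientation"],o["force"],o["opening"])
ims=[]
for n in("top","scene"):
    s=ctrl.snapshot(n);cv2.imwrite(f"pics/{n}0.png",s["pixels"])
    for l in("copper_blank","steel_blank","ledge","ledge_left_end","ledge_right_end"):
        for r in ctrl.search_frame(s,l)[:3]: print(n,l,np.round(r["centre"],3),round(r["confidence"],2),w2px(s,r["centre"]).round()[0])
    if n=="top":
        for l in("copper_blank","ledge","steel_blank"):
            for r in ctrl.outline_of(s,l)[:2]:
                m=r["pixels"].astype(np.uint8);c=max(cv2.findContours(m,0,2)[0],key=cv2.contourArea)
                q=cv2.boxPoints(cv2.minAreaRect(px2w(s,c[:,0,:],.065 if l!="ledge" else .06)[:,:2].astype(np.float32)))
                print(l,r["confidence"],m.sum(),q.round(4).tolist())
E
```

```text
pics
0.0 [ 0.20942483 -0.64115911  0.22561696] [-1.79988300e+02 -9.77736711e-02  1.08087699e+02] [ 0.3103521   0.82807654 -0.29436831] 0.08763906751893
top copper_blank [ 0.288 -0.343  0.004] 0.73 [352. 307.]
top copper_blank [ 0.553 -0.235  0.063] 0.62 [312. 212.]
top copper_blank [ 0.376 -0.626  0.005] 0.62 [448. 273.]
top steel_blank [0.56  0.093 0.064] 0.68 [194. 213.]
top ledge [ 0.547 -0.058  0.06 ] 0.97 [248. 217.]
top ledge [ 0.604 -0.48   0.028] 0.58 [394. 195.]
top ledge_left_end [ 0.542 -0.059  0.056] 0.7 [249. 218.]
top ledge_right_end [ 0.547 -0.061  0.064] 0.62 [249. 216.]
copper_blank 0.97 2154 [[0.4999000132083893, -0.15279999375343323], [0.5044000148773193, -0.32269999384880066], [0.6049000024795532, -0.3199999928474426], [0.6003999710083008, -0.1500999927520752]]
copper_blank 0.86 2199 [[0.20000000298023224, -0.30709999799728394], [0.3118000030517578, -0.42500001192092896], [0.3837999999523163, -0.35679998993873596], [0.2718999981880188, -0.23880000412464142]]
ledge 0.58 7677 [[0.46070000529289246, 0.21770000457763672], [0.46939998865127563, -0.3425000011920929], [0.6434999704360962, -0.33980000019073486], [0.6347000002861023, 0.22040000557899475]]
steel_blank 0.91 2164 [[0.49900001287460327, 0.006800000090152025], [0.6033999919891357, 0.0020000000949949026], [0.611299991607666, 0.17249999940395355], [0.5069000124931335, 0.17730000615119934]]
scene copper_blank [ 0.559 -0.244  0.07 ] 0.95 [263. 235.]
scene copper_blank [0.303 0.216 0.006] 0.95 [278. 152.]
scene copper_blank [ 0.382 -0.639  0.009] 0.74 [135. 307.]
scene steel_blank [0.561 0.08  0.065] 0.75 [316. 181.]
scene steel_blank [ 0.575 -0.091  0.061] 0.6 [293. 211.]
scene ledge [ 0.57  -0.089  0.062] 0.76 [292. 210.]
scene ledge_left_end [ 0.575 -0.097  0.06 ] 0.73 [292. 212.]
scene ledge_left_end [ 0.798 -0.073  0.077] 0.25 [356. 231.]
scene ledge_right_end [ 0.572 -0.095  0.058] 0.86 [292. 212.]
```

View pics/top0.png

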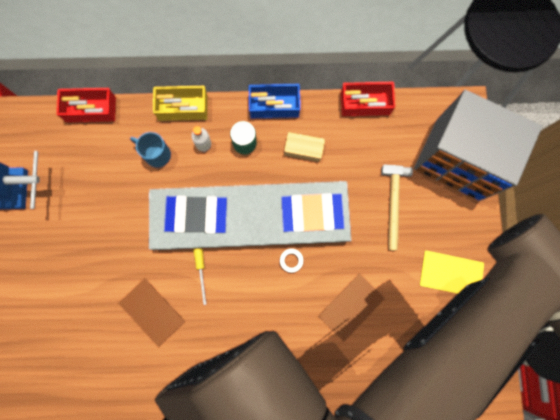

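View pics/scene0.png

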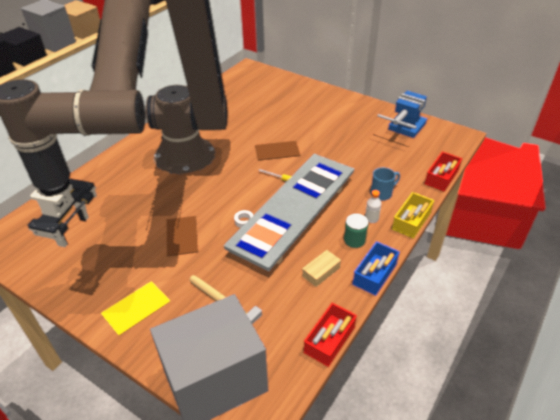

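In the top view, these could be taken for the copper blank:
- the blue/white/copper sheet on the ledge at (312,212)
- brown sheets on the bench at (150,312) and (352,300)
- a yellow sheet at (452,272)
- the steel blank at (195,214)

I choose (312,212): it lies on the ledge, is copper in the middle and has blue ends and white tape. The nearer ledge end is the right one (-y). Next I move above it for a close wrist view.

Emit:
carry_out(
  increments=[
    [0,0,0,0,0,40,0.45],
    [0,0,5,20,20,80,0.45],
    [0,0,12,50,60,110,0.45],
    [0,0,19,85,100,120,0.45],
    [0,0,26,120,140,120,0.45],
    [0,0,33,155,180,120,0.45],
    [0,0,40,190,220,120,0.45],
    [0,0,47,225,260,120,0.45],
    [0,0,54,260,300,120,0.45],
    [0,0,61,290,335,120,0.45],
    [0,0,67,315,365,120,0.45],
    [0,0,71,332,382,120,0.45],
    [0,0,73,340,390,120,0.45],
    [0,0,73,340,390,120,0.45],
    [0,0,73,340,390,120,0.45],
    [0,0,73,340,390,120,0.45],
  ],
)

```text
clock: 2.75
tool_pos: [0.549, -0.2524, 0.3468]
orientation: [-180.0, 0.0, -179.0]
force: [0.1, -0.4, -0.2]
opening: 0.0484
```

```bash
cat >> h.py <<'E'
from scipy.spatial.transform import Rotation as Ro
def wrist():
    o=ctrl.get_obs(); s=ctrl.snapshot("wrist")
    T=np.eye(4);T[:3,:3]=Ro.from_euler("xyz",o["orientation"],degrees=True).as_matrix();T[:3,3]=o["tool_pos"]
    W=np.linalg.inv(T@np.array(s["hand_eye"]))
    s["rvec"]=cv2.Rodrigues(W[:3,:3])[0];s["tvec"]=W[:3,3]
    return o,s
E
python3 - <<'E'
from h import *
o,s=wrist();print(o["clock"],o["tool_pos"],o["orientation"],o["force"],o["opening"])
cv2.imwrite("pics/w1.png",s["pixels"]);np.savez("w1.npz",**{k:np.array(s[k]) for k in("pixels","intrinsics","rvec","tvec")})
print(px2w(s,[[0,0],[559,0],[0,419],[559,419]],.065).round(3).tolist())
s2=ctrl.snapshot("top");cv2.imwrite("pics/top1.png",s2["pixels"])
for q in(s,s2):
  for l in("copper_blank","ledge"):
    for r in ctrl.outline_of(q,l)[:2]:
        m=r["pixels"].astype(np.uint8);c=max(cv2.findContours(m,0,2)[0],key=cv2.contourArea)
        b=cv2.boxPoints(cv2.minAreaRect(px2w(q,c[:,0,:],.065 if l!="ledge" else .06)[:,:2].astype(np.float32)))
        print(l,r["confidence"],m.sum(),b.round(4).tolist())
E
```

```text
2.75 [ 0.54902322 -0.25240399  0.34675832] [-1.79993874e+02  1.10872625e-02 -1.79002795e+02] [ 0.07691596 -0.36802179 -0.23697921] 0.04838348528118121
[[0.887, -0.456, 0.065], [0.221, -0.467, 0.065], [1.031, 0.185, 0.065], [0.059, 0.167, 0.065]]
copper_blank 0.92 8596 [[0.5034000277519226, -0.1543000042438507], [0.5063999891281128, -0.32269999384880066], [0.6075999736785889, -0.32089999318122864], [0.6046000123023987, -0.1525000035762787]]
copper_blank 0.57 8309 [[0.2386000007390976, -0.3163999915122986], [0.3416999876499176, -0.42640000581741333], [0.4074000120162964, -0.36480000615119934], [0.3043000102043152, -0.2547999918460846]]
ledge 0.96 14063 [[0.46939998865127563, -0.08560000360012054], [0.4733999967575073, -0.34200000762939453], [0.6452000141143799, -0.3393000066280365], [0.6412000060081482, -0.08290000259876251]]
copper_blank 0.9 2036 [[0.30559998750686646, -0.6779000163078308], [0.3993000090122223, -0.7003999948501587], [0.4372999966144562, -0.5424000024795532], [0.34360000491142273, -0.5199000239372253]]
copper_blank 0.8 1311 [[0.49709999561309814, -0.25679999589920044], [0.5989999771118164, -0.25940001010894775], [0.6018000245094299, -0.15070000290870667], [0.4999000132083893, -0.14810000360012054]]
ledge 0.56 4050 [[0.46230000257492065, -0.04500000178813934], [0.4699000120162964, -0.3402999937534332], [0.6448000073432922, -0.3357999920845032], [0.6371999979019165, -0.04039999842643738]]
```

View pics/w1.png

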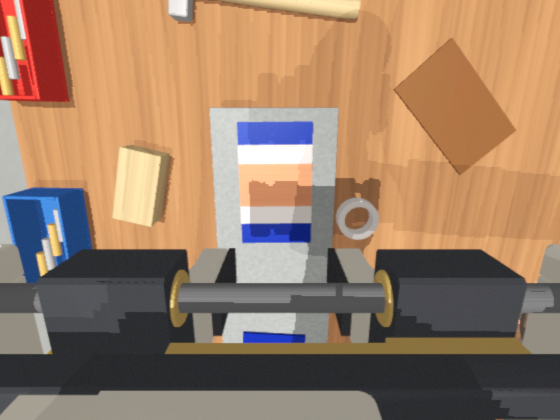

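The wrist view confirms the copper blank at about columns 237–312, rows 122–243, with bare ledge up to the end at row 108. The steel blank only shows at row 338. The overhang now is about −19 mm, so I need about 61 mm of push to put the edge under the middle of the tape. I'll come down behind the blank's inner end first.

Emit:
carry_out(
  increments=[
    [0,0,0,2,45,-30,0.45],
    [0,0,0,4,90,-60,0.45],
    [0,0,0,4,125,-90,0.45],
    [0,0,0,4,132,-130,0.45],
    [0,0,0,4,132,-170,0.45],
    [0,0,0,4,132,-210,0.45],
    [0,0,0,4,132,-245,0.45],
    [0,0,0,4,132,-265,0.45],
    [0,0,0,4,132,-275,0.45],
    [0,0,0,4,132,-275,0.45],
    [0,0,0,4,132,-275,0.45],
  ],
)

```text
clock: 4.42
tool_pos: [0.5543, -0.1196, 0.0726]
orientation: [-180.0, 0.1, -178.9]
force: [-0.7, 0.2, -0.3]
opening: 0.0483
```

```bash
python3 - <<'E'
from h import *
o,s=wrist();print(o["clock"],o["tool_pos"],o["orientation"],o["force"],o["opening"])
cv2.imwrite("pics/w2.png",s["pixels"])
E
```

```text
4.425 [ 0.55434475 -0.11959086  0.07255602] [-1.79997620e+02  9.04705232e-02 -1.78895311e+02] [-0.70596197  0.15448216 -0.27549481] 0.04834424697400679
```

View pics/w2.png

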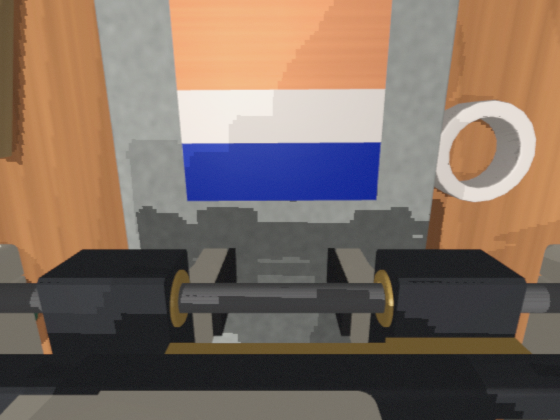

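The fingertips (columns 190–370) sit behind the blank's inner end (row 200, columns 187–378) and clear of it. I lower to about 3 mm above the ledge and push slowly to just short of the target.

Emit:
carry_out(
  increments=[
    [0,0,0,0,0,-5,0.45],
    [0,0,0,0,0,-9,0.45],
    [0,0,0,0,0,-9,0.45],
    [0,0,0,0,-6,-9,0.45],
    [0,0,0,0,-12,-9,0.45],
    [0,0,0,0,-17,-9,0.45],
    [0,0,0,0,-21,-9,0.45],
    [0,0,0,0,-25,-9,0.45],
    [0,0,0,0,-29,-9,0.45],
    [0,0,0,0,-33,-9,0.45],
    [0,0,0,0,-37,-9,0.45],
    [0,0,0,1,-41,-9,0.45],
    [0,0,0,1,-45,-9,0.45],
    [0,0,0,1,-49,-9,0.45],
    [0,0,0,1,-53,-9,0.45],
    [0,0,0,1,-57,-9,0.45],
    [0,0,0,1,-61,-9,0.45],
    [0,0,0,1,-64,-9,0.45],
    [0,0,0,1,-65,-9,0.45],
    [0,0,0,1,-65,-9,0.45],
  ],
)

```text
clock: 6.98
tool_pos: [0.5546, -0.1848, 0.0626]
orientation: [-180.0, -0.0, -178.9]
force: [-0.6, 3.5, 0.9]
opening: 0.048
```

```bash
cat >> h.py <<'E'
def meas(q):
  for l in("copper_blank","ledge"):
    for r in ctrl.outline_of(q,l)[:2]:
        m=r["pixels"].astype(np.uint8);c=max(cv2.findContours(m,0,2)[0],key=cv2.contourArea)
        b=cv2.boxPoints(cv2.minAreaRect(px2w(q,c[:,0,:],.065 if l!="ledge" else .06)[:,:2].astype(np.float32)))
        print(l,r["confidence"],m.sum(),b.round(4).tolist())
E
python3 - <<'E'
from h import *
o,s=wrist();print(o["clock"],o["tool_pos"],o["orientation"],o["force"],o["opening"])
cv2.imwrite("pics/w3.png",s["pixels"]);meas(s)
print(w2px(s,[.559,-.3405,.06]))
s=ctrl.snapshot("scene");cv2.imwrite("pics/s3.png",cv2.resize(s["pixels"][150:300,180:380],None,fx=4,fy=4,interpolation=2))
E
```

```text
6.975 [ 0.55459656 -0.18478559  0.06259475] [-1.79989996e+02 -2.11099730e-03 -1.78909647e+02] [-0.62970676  3.5010573   0.91260648] 0.04804557578653524
copper_blank 0.94 53508 [[0.5045999884605408, -0.19509999454021454], [0.5067999958992004, -0.30820000171661377], [0.6068999767303467, -0.30630001425743103], [0.6047000288963318, -0.1932000070810318]]
ledge 0.95 40691 [[0.6062999963760376, -0.1915999948978424], [0.6085000038146973, -0.3077999949455261], [0.6435999870300293, -0.30720001459121704], [0.6413999795913696, -0.19089999794960022]]
[[274.57771481 -88.93578382]]
```

View pics/w3.png

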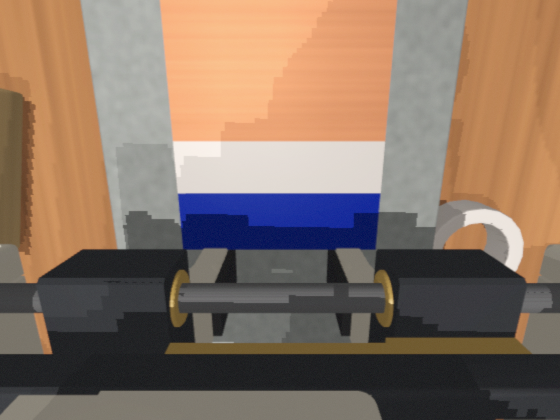

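In contact: inner end at y≈−0.1943, matching the TCP minus half a finger width. That puts the outer end at −0.364, about 24 mm out. I push 18 mm more, back off, lift and check.

Emit:
carry_out(
  increments=[
    [0,0,0,0,-3,0,0.45],
    [0,0,0,0,-7,0,0.45],
    [0,0,0,0,-11,0,0.45],
    [0,0,0,0,-15,0,0.45],
    [0,0,0,0,-18,0,0.45],
    [0,0,0,0,-18,0,0.45],
    [0,0,0,0,-18,0,0.45],
    [0,0,0,0,-12,0,0.45],
    [0,0,0,0,5,0,0.45],
    [0,0,0,0,15,5,0.45],
    [0,0,0,0,20,30,0.45],
    [0,0,0,0,20,80,0.45],
    [0,0,0,0,20,130,0.45],
    [0,0,0,0,10,185,0.45],
    [0,0,0,0,-25,230,0.45],
    [0,0,0,0,-60,260,0.45],
    [0,0,0,0,-80,275,0.45],
    [0,0,0,0,-80,275,0.45],
    [0,0,0,0,-80,275,0.45],
  ],
)

```text
clock: 9.55
tool_pos: [0.5543, -0.2636, 0.337]
orientation: [180.0, -0.0, -178.9]
force: [0.7, -0.5, 0.4]
opening: 0.0484
```

```bash
python3 - <<'E'
from h import *
o,s=wrist();print(o["clock"],o["tool_pos"],o["orientation"],o["force"],o["opening"])
meas(s)
e=w2px(s,[.559,-.3405,.06])[0];print(e)
x,y=map(int,e);a=s["pixels"][max(0,y-80):y+170,max(0,x-110):x+110];print(max(0,y-80),x-110)
cv2.imwrite("pics/w4.png",cv2.resize(a,None,fx=2.4,fy=2.4,interpolation=2))
E
```

```text
9.55 [ 0.55434929 -0.26363252  0.33698008] [ 1.79966698e+02 -4.11837568e-02 -1.78886613e+02] [ 0.6961641  -0.53990384  0.41667048] 0.04837071351851167
copper_blank 0.95 8462 [[0.23960000276565552, -0.31839999556541443], [0.34360000491142273, -0.4275999963283539], [0.40880000591278076, -0.3653999865055084], [0.30469998717308044, -0.2563000023365021]]
copper_blank 0.79 9944 [[0.5047000050544739, -0.21379999816417694], [0.5080999732017517, -0.382999986410141], [0.6080999970436096, -0.38100001215934753], [0.6047000288963318, -0.2117999941110611]]
ledge 0.59 15526 [[0.47110000252723694, -0.10100000351667404], [0.4733999967575073, -0.3418999910354614], [0.6442000269889832, -0.3402999937534332], [0.6417999863624573, -0.09939999878406525]]
[277.89637822 115.88447483]
35 167
```

View pics/w4.png

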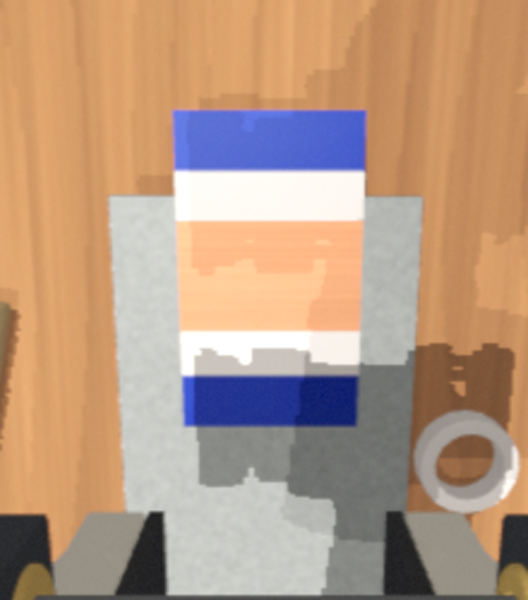

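The ledge end (crop row 197) lies mid-tape (rows 170–220) and the whole blue end hangs out. The measured overhang is 41 mm (the window is 30–55), and the blank is straight and central. The robot touches nothing, so I hand in.

```bash
python3 -c "
from h import *
s=ctrl.snapshot('scene')
for r in ctrl.search_frame(s,'steel_blank')[:1]: print(np.round(r['centre'],3),r['confidence'])
print(ctrl.close_job())"
```

```text
[0.563 0.081 0.065] 0.72
the job is handed in; nothing more can be done
None
```

The copper blank now hangs about 41 mm out over the ledge's right (nearer) end. The whole blue end is out, and the ledge's end lies under about the middle of the white tape. I pushed it about 59 mm along the ledge with both fingertips, then backed off, lifted clear and handed in at about 9.6 s.

- **Copper blank:** In the last wrist picture, no bare copper hangs out. The blank is within about 0.6° of the ledge's direction and well inside its width.
- **Steel blank:** It was found at (0.563, 0.081), against (0.561, 0.080) in the same camera at the start, so it has not moved.
- **Forces:** The readings I took at the end of each move showed at most about 3.5 N on the tool.
- **Not checked:** I did not re-measure the other things on the bench one by one; the arm's path kept clear of them. No check disagreed. The network also gave the brown look-alike sheet as a "copper blank", and I left it alone.

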